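Eject the slicer's blade cassette for washing-up

TASK

The slicer's blade cassette has to be washed: slide the blue lock all the way to its open end, then press the red ejector fully home so that the orange cassette comes out onto the porch. Set the cassette down flat in the yellow tray, holding it until it is down rather than dropping it. Leave the lock open, and leave the mug, the salt shaker and the butter tub where they stand.

Things in the scene. Friction and masses are not known exactly. Their poses are not given: they have to be found in the camera images.
- slicer: White fixed slicer, 150 mm wide. Origin: on the table under the middle of its bay mouth; x points into the machine (front is -x), z up. Grey porch x -130..0, y -55..55, top z 30, end lip 6 mm high. Motor block behind the panel, x 97..170, 135 high, then a steel disc 190 high.
- bay_mouth (a point): Middle of the bay mouth's lower edge, slicer (0, 0, 30) mm; axes as the slicer's. The bay behind it is 54 mm wide, floor z 30, ceiling z 56. Above the mouth a flat panel slopes up and back at 35 degrees from level, from slicer x 0, z 66 to x 98, z 135; its outward normal is (-0.574, 0, 0.819).
- ejector (a joint): Travel (m) of the red ejector: 0 out (rest), 0.030 fully home. Pressed square to the sloping panel, along slicer (0.574, 0, -0.819), against a spring (2 N rising to about 8 N) that brings it back. It drives a pusher inside forward by 2.7 times its travel, shoving the cassette out of the front; a shut lock bars the cassette.
- ejector_top (a point): Centre of the flat top of the red ejector, a round plunger with a cap 30 mm in diameter and 8 mm thick; at rest the top stands 36 mm out of the sloping panel, at slicer (28, 0, 130) mm; it moves with the ejector.
- lock (a joint): Travel in m of the lock, 0 shut (its black plate bars the middle of the bay mouth) to 0.050 fully open, at the end stop; slides along the slicer's +y; starts within 0.008 of shut; stays where it is left (about 1.5 N).
- lock_grip (a point): Middle of the top face of the lock's upright blue grip: 16 mm along slicer y (the sliding direction), 12 mm along x, 36 mm high, standing on the black plate; top at slicer z 102, at slicer x -7.5 mm. It moves with the lock.
- cassette: Orange blade cassette, a block 40 (its x) by 50 (its y) by 22 mm high, about 90 g, loose; three thin steel strips on top. Origin: centre of its underside. It starts inside the bay on the floor at slicer (26, 0, 30) mm, axes as the slicer's; fully ejected it lies on the porch with its centre near slicer x -52 mm.
- tray: Yellow open plastic tray, loose, 150 by 150 mm, walls 4 mm thick and 18 mm high, floor 4 mm thick. Origin: centre of its underside.
- plate: White china plate, loose, 144 mm across, 18 mm high; not used. Origin: centre of its underside. It and the tray may stand in each other's place.
- mug: White mug, 80 mm across, 92 mm high, handle at its +y; to be left alone. Origin: centre of its underside.
- salt: Blue and steel salt shaker, 42 mm across, 68 mm high; to be left alone. Origin: centre of its underside.
- butter: Yellow butter tub with a white lid, 80 by 115 by 63 mm high; to be left alone. Origin: centre of its underside.
There are look-alikes about, which are no part of the job. There is more than one size of the tray; the job needs the smaller.

How it is judged:
On the way, in this order (a step that is already met when the one before it is completed fails the run):
1. the lock is slid to its open end, the cassette still in its bay (value of joint lock above 0.046 m and x of cassette in the frame of slicer above 0.015 m), for 0.1 s.
2. the ejector is pressed home and the cassette is out on the porch (value of joint lock above 0.046 m and value of joint ejector above 0.026 m and x of cassette in the frame of slicer below -0.035 m), for 0.1 s.
3. the cassette is lowered into the tray while still held (x of cassette in the frame of tray between -0.055 and 0.055 m and y of cassette in the frame of tray between -0.055 and 0.055 m and z of cassette in the frame of tray below 0.014 m and contact force between the fingers and cassette above 0.5 N), for 0.1 s.
At the end, for the whole second after the job is handed in: Cassette at rest in the yellow tray, right way up within 0.15 rad, centre within 55 mm of the tray centre along each tray axis, underside under 8 mm above the tray's; tray on the table (within 5 mm); lock open more than 46 mm; ejector sprung back to under 4 mm (x of cassette in the frame of tray between -0.055 and 0.055 m and y of cassette in the frame of tray between -0.055 and 0.055 m and z of cassette in the frame of tray below 0.008 m and angle between cassette's own z axis and vertical below 0.15 rad and linear speed of cassette below 0.03 m/s and value of joint lock above 0.046 m and value of joint ejector below 0.004 m and height (world z) of tray below 0.005 m); the robot touches nothing.
It fails at once if the mug, salt shaker or butter tub is moved more than 30 mm or tipped (distance of any of mug, salt, butter from where it was at the start of the episode above 0.03 m or angle between any of mug, salt, butter's own z axis and vertical above 0.4 rad).
It also fails if it takes over 58 s, if anything falls off the work surface, if the arm or the gripper's body presses on something with over 40 N, if the wrist force passes 120 N, or if a joint passes its speed limit or range.

ROBOT

A 6-joint arm with a two-finger parallel gripper is mounted at the origin on the work surface. World frame = base frame: x ahead of the robot, y to its left, z up, the work surface at z = 0. Lengths are in m, angles in rad, forces in N, time in s.
With the tool pointing down it reaches from about 0.4 to 0.825 m from the base axis. Payload 7 kg.
Tool frame: the origin (TCP) lies midway between the tips of the shut fingers; the grasp point (between the pads) lies 19 mm behind it (robot.pinch_z is the z of the grasp point in the tool frame, in m); z points along the fingers, y is the direction in which the jaws open and shut (so a half turn about z gives the same grasp; the last joint's range is limited). The gripper opens to 88 mm and grips with 3 to 60 N. Pads are 19 mm wide; open, the fingers measure 130 mm over their backs; the gripper's body (78 mm by 193 mm) begins 47 mm behind the grasp point.
Start: joints at [-0.864, 0.359, 0.012, 0, -1.224, -0.288], TCP at [0.274, -0.617, 0.227] pointing down, gripper open.
Joint ranges: [-3.07, 3.07], [-1.43, 2.12], [-1.02, 1.25], [-3.03, 1.67], [-3.05, -0], [-3.03, 3.03]. Speed limits (rad/s): [2.39, 2.39, 3.01, 3.14, 3.14, 3.14].

INTERFACE

Orientations are given as a unit quaternion [w, x, y, z].
In Python, from workcell import robot gives the robot as it stands.
- The arm moves only by the shell command python3 -m pendant 'ROWS' [FORCE]. ROWS is JSON, a list of rows, each an object with "turn": the turn, a rotation vector about the tool's x, y, z in degrees, a list of three; "linear": the shift along the tool's x, y, z in units of 50 mm (1.0 is 50 mm), a list of three; "fingers": the finger opening in mm, from 0 to 87.6. In form: [{"turn": [wx, wy, wz], "linear": [dx, dy, dz], "fingers": fingers}, ...]. A call has 1 to 20 rows; each row shifts and turns the pose as measured when the row begins, along the tool's axes as they then stand; what a row does not reach is not made up. A row lasts 1/8 s, in which the tool goes at most 62.5 mm and 10.7 degrees, less where a joint would pass 70% of its speed; a pose out of reach is approached as far as the arm can. A call is refused whole if a number of a shift passes 1 or a number of a turn 10.7, either way. A call with a gripper value outside its range is refused whole. The fingers move at their own pace and stop on an object; FORCE is the grip in N (left out, the last holds). Time passes only in rows, so rows that do not move let the fingers close. It gives the time, the measured TCP pose, the force and the opening at its end, in the units of the state.
- robot.state(): the state, without advancing time (a new reading comes with each control period).
- robot.camera(name): name is "side" or "top"; returns (picture, depth): 480x640x3 uint8, red, green, blue; 480x640 float32, m along the optical axis (not along the pixel's ray), 0 where there is no reading.
- robot.camera_info(name): a dict with "fov_y" (degrees; the focal length in pixels is half the picture's height over the tangent of half this angle, whatever the lens; pixels are square), "cx", "cy" (the principal point, pixels), "distortion" ([k1, k2, p1, p2, k3] as OpenCV has them; the pictures are not rectified), "pose" (4x4, takes a point from camera to world coordinates). Camera axes: x right, y up, looking along -z (the intrinsics and any distortion apply to the point x, -y, -z); pixel columns grow to the right and rows downward; lengths in m; the calibration is good to about 2 mm. A picture is of the moment at which its call begins. camera_info takes no time and is no camera call.
- robot.finish_job(): hands the job in, once; it reports no verdict.
Trained networks look in the newest picture that a camera, given by its name, has taken for a name from the list of things; names that differ only in an ending like _2 or _b are one class to them, and where a whole thing is asked for, a point or a joint stands for the part that bears it (a point fixed in the world has none). Each returns a list of dicts, best first, with "conf" (0 to 1); they miss things now and then, are a little off and sometimes report something else, mostly with a low value. They report only what shows in the picture. A call takes as long as a camera call. They do not tell look-alikes from the thing itself.
- robot.masks_of(camera, thing): "mask" (480x640 bool, what is visible of it) and "xy" ([column, row] in pixels, amid what is visible of it).
- robot.pinpoint(camera, thing): "xy" ([column, row] in pixels: a listed point, or the origin of a listed thing).
The state is a dict: "time": time; "q": joint angles; "qd": joint speeds; "joint_torque": joint torques, N m; "eef_pos": TCP position; "tcp_rot": TCP orientation; "force": force on the tool from outside, world axes, zero at the start; "wrist_torque": the same for the moment, N m; "width": finger opening in m.
Only numpy, scipy, OpenCV 4.12 (cv2) and the standard library are available. Lean on these libraries where they do the work, as an engineer would, in place of code of your own. Each camera call takes 0.05 s, during which the arm holds its last target.

## Working session

There is one attempt and no reset: what is moved stays moved. The work goes in short steps, Python scripts to look and compute and a shell command to move; the robot and the scene stay as the last step left them, time stands still between calls to the robot, and variables do not carry over. Pictures are saved under pics/ and viewed, and the job is handed in when it is done.

```bash
ls; mkdir -p pics; python3 - <<'E'
from workcell import robot
import cv2
for n in("side","top"):
    p,d=robot.camera(n); cv2.imwrite(f"pics/{n}0.png",p[:,:,::-1])
    i=robot.camera_info(n); print(n,i)
print(robot.state(),robot.pinch_z)
E
```

```text
pics
side {'fov_y': 51.586869675964245, 'cx': 314.1597475493513, 'cy': 243.3676219106359, 'distortion': array([0.00835032, 0.        , 0.        , 0.        , 0.        ]), 'pose': array([[-0.96088304,  0.18130843, -0.20935863,  0.24138953],
       [-0.27691169, -0.61565877,  0.73775619,  0.7647739 ],
       [ 0.00486794,  0.76687126,  0.64178249,  0.79922785],
       [ 0.        ,  0.        ,  0.        ,  1.        ]])}
top {'fov_y': 42.142593941265694, 'cx': 313.105685365027, 'cy': 235.4930197134853, 'distortion': array([-0.18115365,  0.        ,  0.        ,  0.        ,  0.        ]), 'pose': array([[-0.02315522,  0.99318857, -0.11419411,  0.2947964 ],
       [-0.99970153, -0.02211284,  0.01038661, -0.01583605],
       [ 0.00779071,  0.11440053,  0.99340416,  1.58081271],
       [ 0.        ,  0.        ,  0.        ,  1.        ]])}
{'time': 0.1, 'q': array([-8.63876733e-01,  3.59322997e-01,  1.11683510e-02, -2.91312796e-04,
       -1.22409972e+00, -2.88077733e-01]), 'qd': array([ 1.22276207e-04, -8.10233474e-06,  1.60260415e-03,  6.76856806e-04,
        3.83842386e-04,  7.68827528e-04]), 'joint_torque': array([-1.53710178e-03, -5.84163988e+01,  2.93750471e+01,  7.01545134e+00,
        1.01337489e-02, -4.21805601e-05]), 'eef_pos': array([ 0.27430929, -0.61628213,  0.22572226]), 'tcp_rot': array([-2.27556020e-04, -2.07844950e-01,  9.78161503e-01,  7.06003383e-04]), 'force': array([ 0.3283225 , -0.00191006, -0.22483343]), 'wrist_torque': array([ 0.02991398,  0.02150575, -0.02817971]), 'width': 0.08808125834785106} -0.0188
```

View pics/side0.png

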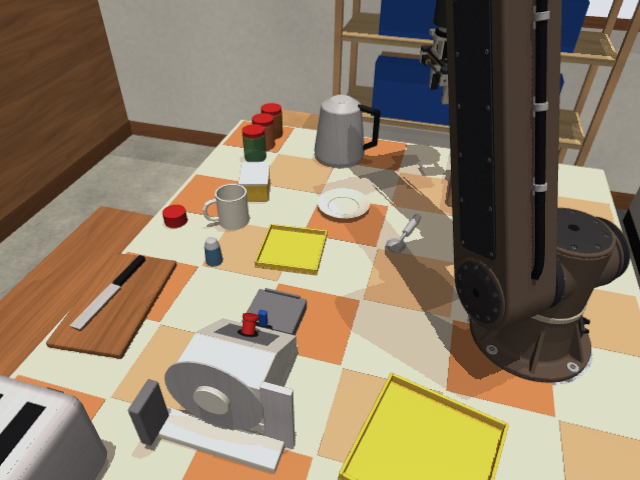

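View pics/top0.png

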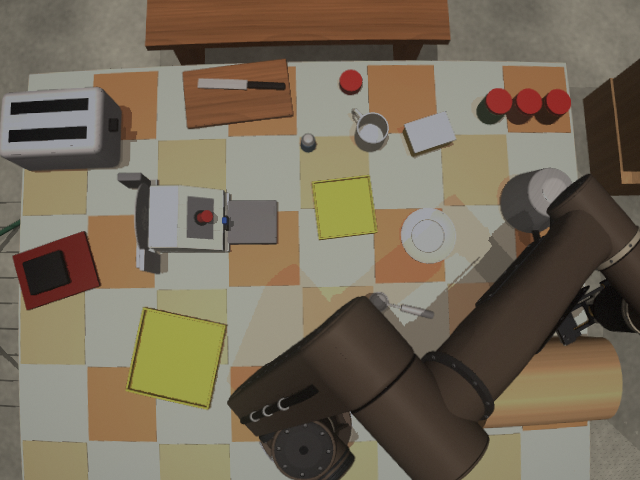

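The side view shows the slicer at (235,390), with the ejector at (250,324), the lock grip at (263,317) and the small tray at (292,248). In the top view the slicer body is at (190,217), the porch at (253,222), the ejector at (205,217), the lock at (226,221), the small tray at (345,207), the big tray at (178,358), the plate at (428,235), the mug at (371,130), the salt at (308,142) and the butter at (429,132).

Things that could be confused (top view):
- **Tray:** (345,207) or (178,358). I choose the smaller, (345,207).
- **Ejector:** the slicer's cap at (205,217), or the red lids at (351,82), (498,100), (528,100) and (557,102).
- **Lock:** (226,221), or the blue salt shaker at (308,142).

```bash
cat > h.py <<'E'
from workcell import robot
import cv2, numpy as np
from scipy.spatial.transform import Rotation as R
def K(n):
    i=robot.camera_info(n); f=240/np.tan(np.radians(i['fov_y']/2))
    return np.array([[f,0,i['cx']],[0,f,i['cy']],[0,0,1]]),i['distortion'],i['pose']
def ray(n,xy):
    k,d,P=K(n); u=cv2.undistortPoints(np.array(xy,float).reshape(-1,1,2),k,d).reshape(-1,2)
    return (np.c_[u[:,0],-u[:,1],-np.ones(len(u))])@P[:3,:3].T, P[:3,3]
def at_z(n,xy,z):
    r,o=ray(n,xy); return o+r*((z-o[2])/r[:,2])[:,None]
def at_d(n,xy,dep):
    r,o=ray(n,xy); return o+r*np.asarray(dep).reshape(-1,1)
def cloud(n,dep):
    v,u=np.mgrid[0:480,0:640]; return at_d(n,np.c_[u.ravel(),v.ravel()],dep.ravel()).reshape(480,640,3)
def proj(n,p):
    k,d,P=K(n); c=(np.atleast_2d(p)-P[:3,3])@P[:3,:3]; c=c*[1,-1,-1]
    return cv2.projectPoints(c.reshape(-1,1,3),np.zeros(3),np.zeros(3),k,d)[0].reshape(-1,2)
def tri(xa,xb):
    ra,oa=ray('side',xa);rb,ob=ray('top',xb);ra=ra[0];rb=rb[0]
    s=np.linalg.lstsq(np.c_[ra,-rb],ob-oa,rcond=None)[0]
    a=oa+s[0]*ra;b=ob+s[1]*rb; return (a+b)/2,np.linalg.norm(a-b)
E
python3 - <<'E'
from h import *
np.set_printoptions(precision=4,suppress=True)
D={}
for n in("side","top"):
    D[n]=robot.camera(n)
    for t in "slicer bay_mouth ejector_top lock_grip tray".split():
        for r in robot.pinpoint(n,t)[:3]: print(n,t,np.round(r['xy'],1),round(r['conf'],2), at_z(n,r['xy'],{'slicer':0,'bay_mouth':.03,'ejector_top':.13,'lock_grip':.102,'tray':0}[t])[0])
    c=cloud(n,D[n][1])
    for t in "slicer tray lock".split():
        for j,r in enumerate(robot.masks_of(n,t)[:3]):
            m=r['mask']&(D[n][1]>0);q=c[m]; 
            if t=='tray':
                q=q[(q[:,2]>-.01)&(q[:,2]<.03)]
                rect=cv2.minAreaRect((q[:,:2]*1000).astype(np.float32)); print(n,t,round(r['conf'],2),r['xy'],rect)
            else: print(n,t,round(r['conf'],2),r['xy'],m.sum(),q.min(0),q.max(0))
np.savez('d0.npz',s=D['side'][1],t=D['top'][1])
cr=D['top'][0][150:280,130:390]; cv2.imwrite('pics/crop0.png',cv2.resize(cr,None,fx=3,fy=3)[:,:,::-1])
E
```

```text
side slicer [259.8 349.3] 0.78 [0.515  0.1933 0.    ]
side bay_mouth [262.8 335.6] 0.64 [0.511  0.1816 0.03  ]
side ejector_top [250.1 316.2] 0.74 [0.5133 0.2224 0.13  ]
side lock_grip [260.8 311.1] 0.62 [0.5101 0.1822 0.102 ]
side tray [287.7 251.3] 0.96 [ 0.5561 -0.1064  0.    ]
side tray [425.1 452.4] 0.75 [0.1741 0.3159 0.    ]
side slicer 0.94 [237.6, 391.6] 19536 [ 0.3859  0.0232 -0.0048] [0.6965 0.4434 0.1909]
side tray 0.74 [291.9, 249.3] ((549.7827758789062, -113.5595474243164), (156.53016662597656, 157.31600952148438), 5.553711414337158)
side tray 0.74 [419.1, 438.6] ((173.49029541015625, 309.264404296875), (238.81600952148438, 224.0834503173828), 77.2520523071289)
side lock 0.72 [265.1, 319.5] 193 [0.4903 0.1234 0.0265] [0.5438 0.2208 0.1285]
top slicer [224.2 224. ] 0.8 [0.5113 0.1951 0.    ]
top slicer [426.8 237.2] 0.65 [ 0.4656 -0.3248  0.    ]
top bay_mouth [224.6 222.7] 0.59 [0.5105 0.1901 0.03  ]
top ejector_top [207.2 216.9] 0.69 [0.5113 0.2181 0.13  ]
top lock_grip [226.7 219. ] 0.42 [0.5093 0.1754 0.102 ]
top tray [182. 358.] 0.79 [0.1717 0.3068 0.    ]
top tray [343.  209.9] 0.64 [ 0.541  -0.1107  0.    ]
top slicer 0.81 [191.0, 222.8] 9228 [ 0.3854  0.0581 -0.0095] [0.6568 0.4744 0.193 ]
top tray 0.8 [345.0, 206.9] ((549.497802734375, -113.21339416503906), (156.2672882080078, 149.95367431640625), 5.842164516448975)
top tray 0.75 [179.0, 358.4] ((171.85789489746094, 321.49456787109375), (222.6074981689453, 223.81520080566406), 78.47420501708984)
top tray 0.36 [192.5, 221.0] ((490.418701171875, 280.5151062011719), (442.23492431640625, 244.2674560546875), 77.1634521484375)
top lock 0.55 [204.3, 216.8] 162 [0.5002 0.2069 0.0838] [0.5295 0.2454 0.1453]
top lock 0.53 [221.8, 223.9] 80 [0.4897 0.1757 0.0347] [0.5231 0.189  0.109 ]
top lock 0.16 [369.4, 131.3] 1139 [ 0.691  -0.2361 -0.0054] [ 0.8026 -0.1378  0.1003]
```

View pics/crop0.png

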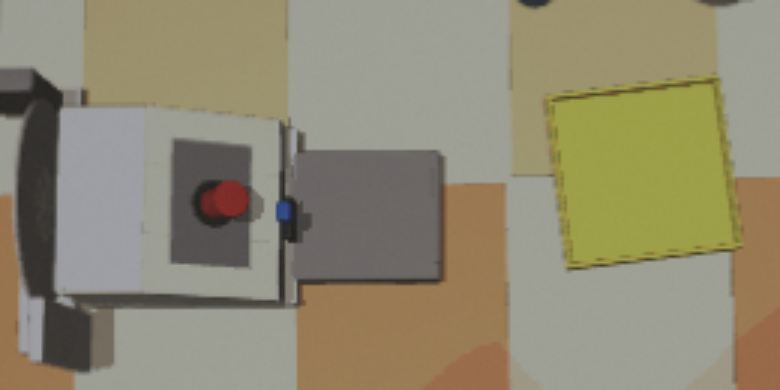

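The crop confirms the slicer with the red ejector (cap at crop 228,199), the blue grip (283,211), the empty grey porch and the small tray at (645,172). Next I fit the slicer pose from the porch and the panel.

```bash
python3 - <<'E'
from h import *
np.set_printoptions(precision=4,suppress=True)
d=np.load('d0.npz')
for n,k in(("top",'t'),("side",'s')):
    c=cloud(n,d[k]); m=(d[k]>0)
    box=m&(c[...,0]>.40)&(c[...,0]<.62)&(c[...,1]>.03)&(c[...,1]<.175)&(c[...,2]>.018)&(c[...,2]<.042)
    mm=cv2.morphologyEx(box.astype(np.uint8),cv2.MORPH_OPEN,np.ones((3,3)))>0
    q=c[mm]; print(n,len(q),'z med',np.median(q[:,2]),cv2.minAreaRect((q[:,:2]*1000).astype(np.float32)), np.percentile(q,[2,98],axis=0))
    # panel plane
    b=m&(c[...,0]>.44)&(c[...,0]<.58)&(c[...,1]>.20)&(c[...,1]<.28)&(c[...,2]>.07)&(c[...,2]<.14)
    q=c[b]
    best=None;rng=np.random.default_rng(0)
    for _ in range(500):
        s=q[rng.choice(len(q),3,False)];nn=np.cross(s[1]-s[0],s[2]-s[0]);L=np.linalg.norm(nn)
        if L<1e-6: continue
        nn/=L; i=abs((q-s[0])@nn)<.003
        if best is None or i.sum()>best.sum(): best=i
    qq=q[best];ce=qq.mean(0);nn=np.linalg.svd(qq-ce)[2][2];nn*=np.sign(nn[2]);print(' panel n',nn,'yaw(slicer x) deg',np.degrees(np.arctan2(-nn[1],-nn[0])),len(qq),len(q))
    # table
    b=m&(abs(c[...,2])<.02)&(c[...,0]>.4)&(c[...,0]<.7)&(c[...,1]>-.3)&(c[...,1]<.1);print(' table z',np.median(c[b][:,2]))
    img=robot.camera(n)[0]; hsv=cv2.cvtColor(img,cv2.COLOR_RGB2HSV)
    red=(((hsv[...,0]<6)|(hsv[...,0]>174))&(hsv[...,1]>150)&(hsv[...,2]>60)); reg=np.zeros_like(red); 
    u,v=proj(n,[.51,.22,.12])[0].astype(int); reg[v-20:v+20,u-20:u+20]=1; r=red&reg
    top=r&(c[...,2]>.115)&m; print(' red',r.sum(),top.sum(),np.median(c[top],0),'centroid', np.argwhere(top).mean(0)[::-1], at_z(n,np.argwhere(top).mean(0)[::-1],.13))
    u,v=proj(n,[.51,.18,.09])[0].astype(int);reg[:]=0;reg[v-20:v+20,u-20:u+20]=1
    bl=(hsv[...,0]>105)&(hsv[...,0]<128)&(hsv[...,1]>150)&reg&m; print(' blue',bl.sum(),np.median(c[bl],0),c[bl].max(0), c[bl].min(0)); t=bl&(c[...,2]>.094); print(c[t].mean(0),t.sum())
E
```

```text
top 2008 z med 0.03046230314001952 ((512.6131591796875, 117.52906799316406), (115.791259765625, 111.12922668457031), 88.623046875) [[0.4585 0.0617 0.0231]
 [0.5657 0.173  0.0378]]
 panel n [-0.0057 -0.593   0.8052] yaw(slicer x) deg 89.44886566229886 1319 2119
 table z 0.001577564726957803
 red 136 131 [0.5131 0.2223 0.1291] centroid [205.084  216.2061] [[0.5131 0.2232 0.13  ]]
 blue 20 [0.5069 0.1821 0.1027] [0.5153 0.1867 0.109 ] [0.5012 0.1791 0.0951]
[0.507  0.1826 0.1032] 20
side 1630 z med 0.028755607357850377 ((511.1723327636719, 108.98200988769531), (101.22956085205078, 109.74330139160156), 89.50973510742188) [[0.4575 0.0614 0.025 ]
 [0.5629 0.1548 0.0345]]
 panel n [-0.0122 -0.5733  0.8193] yaw(slicer x) deg 88.7824045582011 1217 1555
 table z -0.0006075963725098443
 red 285 211 [0.5121 0.2308 0.1261] centroid [249.2559 320.7062] [[0.5108 0.2327 0.13  ]]
 blue 123 [0.5061 0.1865 0.089 ] [0.5156 0.1893 0.1032] [0.4989 0.1768 0.0657]
[0.5065 0.1838 0.0993] 46
```

```bash
cat > go.py <<'E'
# work out what remains: target slicer-frame or world xyz of TCP and tool-y yaw
from h import *
import sys
O=np.array([.512,.1915,0]);YAW=np.radians(89.1)
RS=R.from_euler('z',YAW).as_matrix()
def s2w(p): return O+RS@np.asarray(p)
def rem(w,ty=179.1,tilt=0):
    s=robot.state();q=s['tcp_rot'];T=R.from_quat([q[1],q[2],q[3],q[0]])
    a=np.radians(ty);y=np.array([np.cos(a),np.sin(a),0]);z=np.array([0,0,-1.]);x=np.cross(y,z)
    G=R.from_matrix(np.c_[x,y,z])
    dv=T.inv().apply(np.asarray(w)-s['eef_pos'])/.05; rv=np.degrees((T.inv()*G).as_rotvec())
    print('t',round(s['time'],2),'tcp',s['eef_pos'].round(4),'slicer',(RS.T@(s['eef_pos']-O)).round(4),'width',round(s['width']*1000,1),'F',s['force'].round(1))
    print('target',np.round(w,4),'units',dv.round(2),'turn',rv.round(1),'toolx',T.as_matrix()[:,0].round(3),'tooly',T.as_matrix()[:,1].round(3))
E
python3 -c "
from go import *
rem([.5065,.184,.25])"
python3 -m pendant '[{"turn":[0,0,0],"linear":[-0.4,0.5,-0.1],"fingers":60},{"turn":[0,0,0],"linear":[-0.75,0.9,-0.1],"fingers":60},{"turn":[0,0,0],"linear":[-0.75,0.9,-0.1],"fingers":60},{"turn":[0,0,0],"linear":[-0.75,0.9,0],"fingers":60},{"turn":[0,0,0],"linear":[-0.75,0.9,0],"fingers":60},{"turn":[0,0,0],"linear":[-0.75,0.9,0],"fingers":50},{"turn":[0,0,0],"linear":[-0.75,0.9,0],"fingers":50},{"turn":[0,0,0],"linear":[-0.75,0.9,0],"fingers":50},{"turn":[0,0,0],"linear":[-0.75,0.9,0],"fingers":40},{"turn":[0,0,0],"linear":[-0.75,0.9,0],"fingers":40},{"turn":[0,0,0],"linear":[-0.75,0.9,0],"fingers":40}]'
python3 -c "
from go import *
rem([.5065,.184,.25])"
```

```text
t 1.1 tcp [ 0.2745 -0.6167  0.2266] slicer [-0.8118  0.2248  0.2266] width 87.5 F [-0.1 -0.3  0.5]
target [0.5065 0.184  0.25  ] units [-10.75  12.74  -0.47] turn [  0.   -0.  -65.1] toolx [-0.914 -0.407  0.   ] tooly [-0.407  0.914 -0.   ]
time: 2.48
eef_pos: [0.4468, -0.0082, 0.2436]
tcp_rot: [0.004, -0.205, 0.979, -0.0]
force: [1.5, -0.2, -0.7]
width: 0.0402
t 2.48 tcp [ 0.4468 -0.0082  0.2436] slicer [-0.2007  0.062   0.2436] width 40.2 F [ 1.5 -0.2 -0.7]
target [0.5065 0.184  0.25  ] units [-2.64  3.04 -0.12] turn [ -0.3   0.3 -65.4] toolx [-0.916 -0.401 -0.007] tooly [-0.401  0.916 -0.002]
```

Now I turn 65° about tool z, holding position.

```bash

python3 -m pendant '[{"turn":[0,0,-10],"linear":[0,0,0],"fingers":40},{"turn":[0,0,-10],"linear":[0,0,0],"fingers":40},{"turn":[0,0,-10],"linear":[0,0,0],"fingers":40},{"turn":[0,0,-10],"linear":[0,0,0],"fingers":40},{"turn":[0,0,-10],"linear":[0,0,0],"fingers":40},{"turn":[0,0,-10],"linear":[0,0,0],"fingers":40},{"turn":[0,0,-5],"linear":[0,0,0],"fingers":40}]'
python3 -c "
from go import *
rem([.5065,.184,.20])"
```

```text
time: 3.35
eef_pos: [0.4479, -0.0027, 0.2448]
tcp_rot: [-0.005, 0.714, -0.7, 0.003]
force: [-0.2, 0.1, 0.4]
width: 0.04
t 3.35 tcp [ 0.4479 -0.0027  0.2448] slicer [-0.1952  0.0611  0.2448] width 40.0 F [-0.2  0.1  0.4]
target [0.5065 0.184  0.2   ] units [-3.71 -1.24  0.92] turn [-0.6  0.1  2.1] toolx [ 0.021 -1.    -0.002] tooly [-1.    -0.021 -0.01 ]
```

```bash

python3 -m pendant '[{"turn":[0,0,2],"linear":[-0.7,-0.25,0.1],"fingers":40},{"turn":[0,0,0],"linear":[-0.8,-0.25,0.2],"fingers":40},{"turn":[0,0,0],"linear":[-0.8,-0.25,0.2],"fingers":40},{"turn":[0,0,0],"linear":[-0.8,-0.25,0.2],"fingers":40},{"turn":[0,0,0],"linear":[-0.5,-0.2,0.2],"fingers":40},{"turn":[0,0,0],"linear":[0,0,0],"fingers":40}]'
python3 -c "
from go import *
rem([.5065,.184,.081])
for n in('top','side'):
    p,d=robot.camera(n);u,v=proj(n,[.506,.184,.13])[0].astype(int)
    cv2.imwrite('pics/a_%s.png'%n,cv2.resize(p[max(v-80,0):v+80,u-100:u+100],None,fx=3,fy=3)[:,:,::-1])
"
```

```text
time: 4.1
eef_pos: [0.5119, 0.1825, 0.2016]
tcp_rot: [0.007, -0.702, 0.712, -0.004]
force: [-0.5, -0.3, -0.5]
width: 0.0405
t 4.1 tcp [0.5119 0.1825 0.2016] slicer [-9.000e-03 -1.000e-04  2.016e-01] width 40.5 F [-0.5 -0.3 -0.5]
target [0.5065 0.184  0.081 ] units [-0.02  0.14  2.41] turn [-0.8  0.3  0.1] toolx [-0.015 -1.    -0.004] tooly [-1.     0.015 -0.015]
```

View pics/a_side.png

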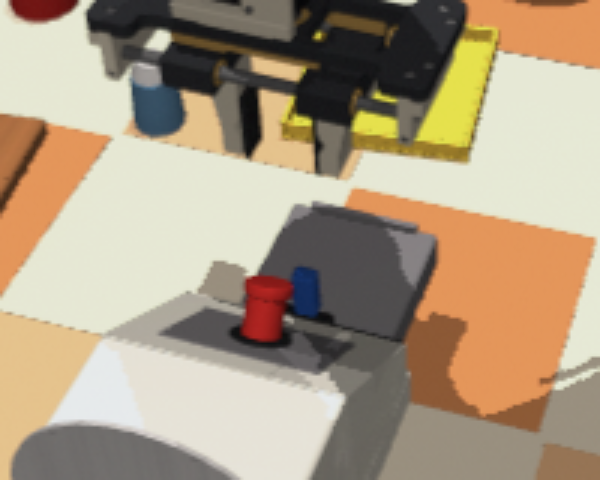

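View pics/a_top.png

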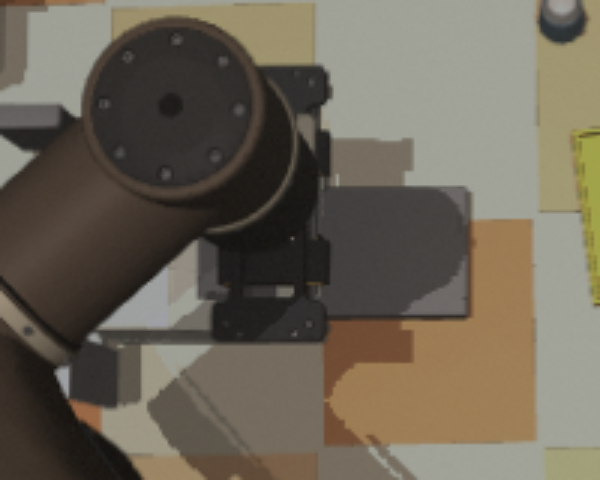

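The side crop shows the open fingers (tips about 240,150 and 330,170) above and beyond the blue grip at (305,290). In the top crop the arm hides the lock. I descend astride the grip in two stages.

```bash

python3 -m pendant '[{"turn":[0,0,0],"linear":[0,0.13,0.6],"fingers":40},{"turn":[0,0,0],"linear":[0,0,0.6],"fingers":40},{"turn":[0,0,0],"linear":[0,0,0.5],"fingers":40},{"turn":[0,0,0],"linear":[0,0,0],"fingers":40}]'
python3 -c "
from go import *
rem([.5065,.184,.082])
for n in('side',):
    p,d=robot.camera(n);u,v=proj(n,[.506,.184,.10])[0].astype(int)
    print(u,v,proj(n,robot.state()['eef_pos']))
    cv2.imwrite('pics/b_%s.png'%n,cv2.resize(p[max(v-60,0):v+60,u-80:u+80],None,fx=5,fy=5)[:,:,::-1])
"
```

```text
time: 4.7
eef_pos: [0.5068, 0.1791, 0.1191]
tcp_rot: [0.01, -0.701, 0.714, -0.004]
force: [-0.4, -0.5, 0.1]
width: 0.0402
t 4.7 tcp [0.5068 0.1791 0.1191] slicer [-0.0125  0.005   0.1191] width 40.2 F [-0.4 -0.5  0.1]
target [0.5065 0.184  0.082 ] units [-0.09  0.02  0.74] turn [-1.1  0.5 -0.2] toolx [-0.018 -1.    -0.008] tooly [-1.     0.018 -0.02 ]
262 312 [[261.91448121 303.69017301]]
```

View pics/b_side.png

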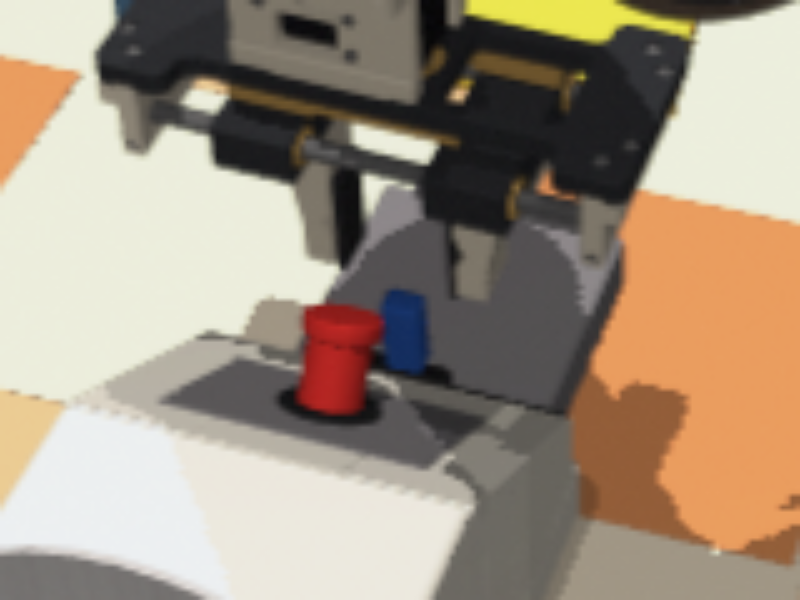

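The fingertips at (325,240) and (470,290) straddle the blue grip at (405,330). I lower to z ≈ 0.085 and close.

```bash

python3 -m pendant '[{"turn":[-1.1,0.5,0],"linear":[-0.03,0,0.35],"fingers":40},{"turn":[0,0,0],"linear":[0,0,0.32],"fingers":40},{"turn":[0,0,0],"linear":[0,0,0],"fingers":40},{"turn":[0,0,0],"linear":[0,0,0],"fingers":10},{"turn":[0,0,0],"linear":[0,0,0],"fingers":10},{"turn":[0,0,0],"linear":[0,0,0],"fingers":10}]' 10
python3 -c "
from go import *
rem([.4615,.182,.085])"
```

```text
time: 5.5
eef_pos: [0.5098, 0.182, 0.0884]
tcp_rot: [0.003, -0.701, 0.714, -0.001]
force: [-1.4, 0.7, -1.1]
width: 0.0158
t 5.5 tcp [0.5098 0.182  0.0884] slicer [-0.0095  0.002   0.0884] width 15.8 F [-1.4  0.7 -1.1]
target [0.4615 0.182  0.085 ] units [0.02 0.97 0.06] turn [-0.3  0.2 -0.1] toolx [-0.018 -1.    -0.003] tooly [-1.     0.018 -0.006]
```

```bash

python3 -m pendant '[{"turn":[0,0,0],"linear":[0,0.2,0],"fingers":10},{"turn":[0,0,0],"linear":[0,0.2,0],"fingers":10},{"turn":[0,0,0],"linear":[0,0.2,0],"fingers":10},{"turn":[0,0,0],"linear":[0,0.2,0],"fingers":10},{"turn":[0,0,0],"linear":[0,0.15,0],"fingers":10},{"turn":[0,0,0],"linear":[0,0,0],"fingers":10}]'
python3 -c "
from go import *
rem([.4615,.182,.085])"
```

```text
time: 6.25
eef_pos: [0.4641, 0.1842, 0.0897]
tcp_rot: [0.008, -0.702, 0.712, -0.004]
force: [19.4, -7.0, -13.9]
width: 0.0161
t 6.25 tcp [0.4641 0.1842 0.0897] slicer [-0.008   0.0478  0.0897] width 16.1 F [ 19.4  -7.  -13.9]
target [0.4615 0.182  0.085 ] units [0.05 0.05 0.09] turn [-1.   0.4  0. ] toolx [-0.015 -1.    -0.007] tooly [-1.     0.015 -0.017]
```

The move stalled against the end stop at 19 N. I open, rise and look.

```bash

python3 -m pendant '[{"turn":[0,0,0],"linear":[0,0,0],"fingers":36},{"turn":[0,0,0],"linear":[0,0,0],"fingers":40},{"turn":[0,0,0],"linear":[0,0,-0.5],"fingers":40},{"turn":[1,0,0],"linear":[0,0,-0.8],"fingers":40},{"turn":[0,0,0],"linear":[0,0,-0.8],"fingers":0},{"turn":[0,0,0],"linear":[0,0,0],"fingers":0}]'
python3 - <<'E'
from go import *
rem(s2w([.028,0,.16]))
p,d=robot.camera('side');n='side'
c=cloud(n,d);hsv=cv2.cvtColor(p,cv2.COLOR_RGB2HSV)
reg=np.zeros(p.shape[:2],bool);u,v=proj(n,[.46,.184,.09])[0].astype(int);reg[v-20:v+20,u-20:u+20]=1
bl=(hsv[...,0]>105)&(hsv[...,0]<128)&(hsv[...,1]>150)&reg&(d>0);q=c[bl];print(len(q),np.median(q,0),(RS.T@(np.median(q,0)-O)))
cv2.imwrite('pics/c.png',cv2.resize(p[v-60:v+60,u-80:u+80],None,fx=5,fy=5)[:,:,::-1])
E
```

```text
time: 7.0
eef_pos: [0.4587, 0.1834, 0.1975]
tcp_rot: [0.013, -0.702, 0.712, -0.009]
force: [-0.3, -0.2, -0.4]
width: 0.0255
t 7.0 tcp [0.4587 0.1834 0.1975] slicer [-0.009   0.0532  0.1975] width 25.5 F [-0.3 -0.2 -0.4]
target [0.5124 0.2195 0.16  ] units [-0.73 -1.04  0.79] turn [-1.8  0.3  0.1] toolx [-0.015 -1.    -0.006] tooly [-0.999  0.015 -0.032]
124 [0.46259633 0.18719947 0.08759209] [-0.005076    0.04933002  0.08759209]
```

View pics/c.png

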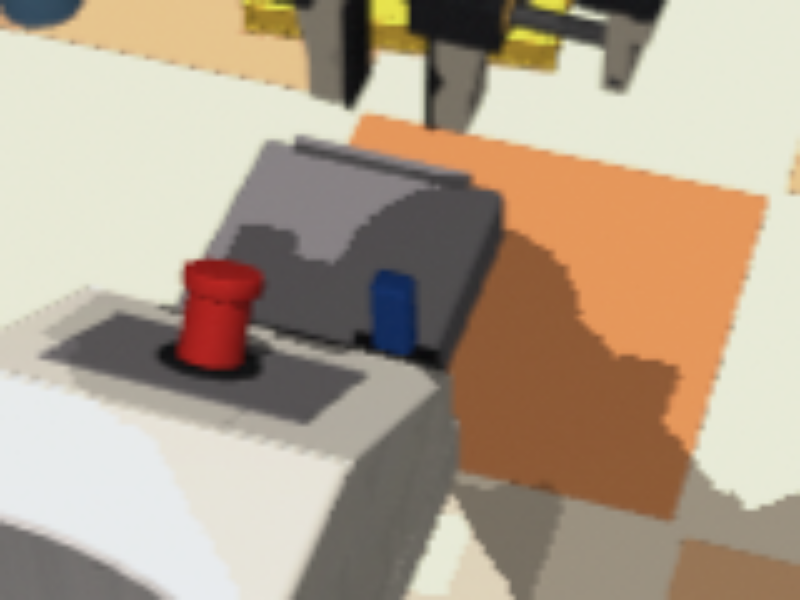

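The lock now sits at about 49 mm in the slicer frame, grip at crop (393,310), so it is fully open. Next I line up on the ejector axis and tilt 35°.

```bash

python3 -m pendant '[{"turn":[-1.8,-5,0],"linear":[-0.1,-0.5,0],"fingers":0},{"turn":[0,-10,0],"linear":[-0.1,-0.6,0],"fingers":0},{"turn":[0,-10,0],"linear":[0,0,0],"fingers":0},{"turn":[0,-10,0],"linear":[0,0,0],"fingers":0},{"turn":[0,0,0],"linear":[0,0,0],"fingers":0}]'
cat >> go.py <<'E'
def remt(w,tilt=35):
    s=robot.state();q=s['tcp_rot'];T=R.from_quat([q[1],q[2],q[3],q[0]])
    t=np.radians(tilt);z=RS@np.array([np.sin(t),0,-np.cos(t)]);y=RS@np.array([0,1,0]);G=R.from_matrix(np.c_[np.cross(y,z),y,z])
    print('t',round(s['time'],2),'slicer',(RS.T@(s['eef_pos']-O)).round(4),'width',round(s['width']*1000,1),'F',s['force'].round(1),'Fs',(RS.T@s['force']).round(1))
    print('units',(T.inv().apply(np.asarray(w)-s['eef_pos'])/.05).round(2),'turn',np.degrees((T.inv()*G).as_rotvec()).round(1),'q',s['q'].round(2))
E
python3 -c "
from go import *
remt(s2w([.011,0,.155]))"
```

```text
time: 7.68
eef_pos: [0.5117, 0.1932, 0.1914]
tcp_rot: [0.219, -0.667, 0.677, 0.221]
force: [0.4, 0.2, 0.8]
width: 0.0002
t 7.67 slicer [0.0017 0.0003 0.1914] width 0.2 F [0.4 0.2 0.8] Fs [ 0.2 -0.4  0.8]
units [ 0.28 -0.01  0.7 ] turn [ 0.5  1.2 -0.1] q [ 0.23  0.19 -0.21 -0.7  -1.12  0.05]
```

```bash

python3 -m pendant '[{"turn":[0.5,1,0],"linear":[0.14,0,0.35],"fingers":0},{"turn":[0,0,0],"linear":[0.14,0,0.35],"fingers":0},{"turn":[0,0,0],"linear":[0,0,0],"fingers":0}]'
python3 - <<'E'
from go import *
remt(s2w([.028,0,.130]))
p,d=robot.camera('side');n='side'
u,v=proj(n,[.512,.2,.12])[0].astype(int)
cv2.imwrite('pics/d.png',cv2.resize(p[v-60:v+60,u-80:u+80],None,fx=5,fy=5)[:,:,::-1])
E
```

```text
time: 8.05
eef_pos: [0.5102, 0.202, 0.1512]
tcp_rot: [0.212, -0.668, 0.681, 0.212]
force: [-0.2, -0.2, -0.1]
width: -0.0
t 8.05 slicer [0.0105 0.0019 0.1512] width -0.0 F [-0.2 -0.2 -0.1] Fs [-0.2  0.2 -0.1]
units [-0.04 -0.04  0.55] turn [ 0.2 -0.1 -0.3] q [ 0.26  0.22 -0.26 -0.7  -1.03  0.07]
```

View pics/d.png

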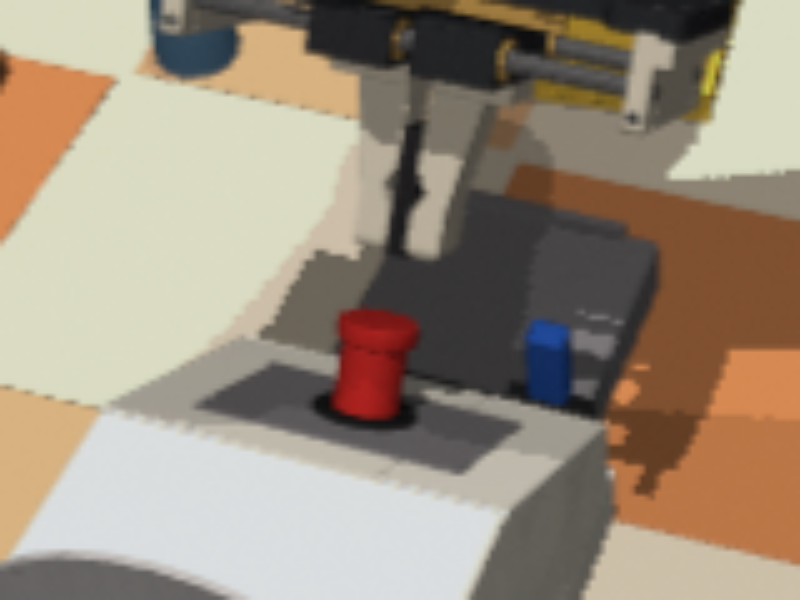

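The fingertips at (400,250) sit above and in front of the red cap (378,325), lined up along the normal. I press gently.

```bash

python3 -m pendant '[{"turn":[0,0,0],"linear":[-0.02,-0.04,0.3],"fingers":0},{"turn":[0,0,0],"linear":[-0.02,0,0.2],"fingers":0},{"turn":[0,0,0],"linear":[0,0,0.1],"fingers":0},{"turn":[0,0,0],"linear":[0,0,0.1],"fingers":0},{"turn":[0,0,0],"linear":[0,0,0.1],"fingers":0},{"turn":[0,0,0],"linear":[0,0,0.1],"fingers":0},{"turn":[0,0,0],"linear":[0,0,0.1],"fingers":0}]'
python3 - <<'E'
from go import *
remt(s2w([.0452,0,.1054]))
E
```

```text
time: 8.98
eef_pos: [0.514, 0.2345, 0.1124]
tcp_rot: [0.214, -0.669, 0.68, 0.211]
force: [-2.4, -3.8, 5.2]
width: 0.0006
t 8.97 slicer [ 0.043  -0.0013  0.1124] width 0.6 F [-2.4 -3.8  5.2] Fs [-3.9  2.3  5.2]
units [0.04 0.03 0.14] turn [ 0.  -0.1 -0. ] q [ 0.32  0.28 -0.28 -0.74 -0.94  0.09]
```

```bash

python3 -m pendant '[{"turn":[0,0,0],"linear":[0,0,0.12],"fingers":0},{"turn":[0,0,0],"linear":[0,0,0.12],"fingers":0},{"turn":[0,0,0],"linear":[0,0,0.15],"fingers":0},{"turn":[0,0,0],"linear":[0,0,0.1],"fingers":0}]'
python3 - <<'E'
from go import *
remt(s2w([.0452,0,.1054]))
p,d=robot.camera('side');n='side'
u,v=proj(n,[.512,.17,.08])[0].astype(int)
cv2.imwrite('pics/e.png',cv2.resize(p[v-60:v+60,u-80:u+80],None,fx=5,fy=5)[:,:,::-1])
p,d=robot.camera('top');cv2.imwrite('pics/e2.png',cv2.resize(p[150:280,130:290],None,fx=4,fy=4)[:,:,::-1])
E
```

```text
time: 9.48
eef_pos: [0.5144, 0.2379, 0.1077]
tcp_rot: [-0.214, 0.677, -0.673, -0.207]
force: [-13.9, -22.7, 34.2]
width: 0.0001
t 9.47 slicer [ 0.0465 -0.0017  0.1077] width 0.1 F [-13.9 -22.7  34.2] Fs [-22.9  13.6  34.2]
units [0.05 0.03 0.02] turn [-0.  -0.4  1.2] q [ 0.33  0.29 -0.28 -0.74 -0.92  0.11]
```

View pics/e.png

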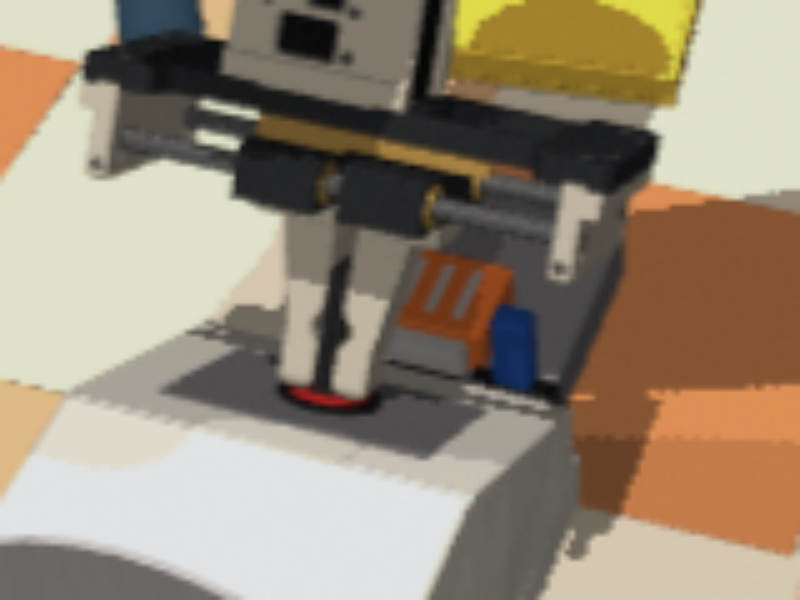

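View pics/e2.png

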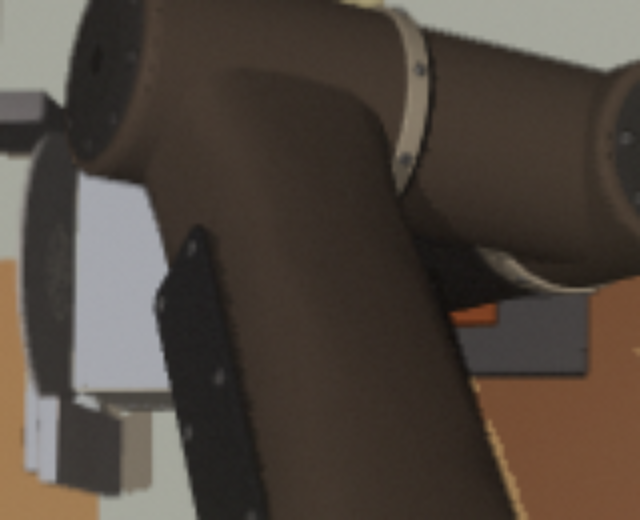

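The cap is flush with the panel and the orange cassette is out at crop (455,295). The 43 N stall means the ejector is at its stop. I back off along the axis and stand the tool upright.

```bash

python3 -m pendant '[{"turn":[0,0,0],"linear":[0,0,-0.4],"fingers":0},{"turn":[0,0,0],"linear":[0,0,-0.8],"fingers":20},{"turn":[0,0,1],"linear":[0,0,-0.8],"fingers":60},{"turn":[0,5,0],"linear":[0,0,-0.8],"fingers":62},{"turn":[0,10,0],"linear":[0,0,0],"fingers":62},{"turn":[0,10,0],"linear":[0,0,0],"fingers":62},{"turn":[0,9,0],"linear":[0,0,0],"fingers":62},{"turn":[0,0,0],"linear":[0,0,0],"fingers":62}]'
python3 - <<'E'
from go import *
rem(s2w([-.054,0,.15]))
n='side'
p,d=robot.camera(n)
u,v=proj(n,[.512,.14,.08])[0].astype(int)
cv2.imwrite('pics/f.png',cv2.resize(p[v-60:v+60,u-80:u+80],None,fx=5,fy=5)[:,:,::-1])
c=cloud(n,d);hsv=cv2.cvtColor(p,cv2.COLOR_RGB2HSV)
s=(c-O)@RS
for r in robot.masks_of(n,'cassette')[:2]:
    m=r['mask'];q=s[m&(d>0)];print(r['conf'],r['xy'],m.sum(),np.percentile(q,[2,50,98],axis=0).round(4))
m=(d>0)&(s[...,2]>.046)&(s[...,2]<.06)&(s[...,0]<-.015)&(s[...,0]>-.13)&(abs(s[...,1])<.04)
q=s[m];print(m.sum(),q.min(0),q.max(0),cv2.minAreaRect((q[:,:2]*1000).astype(np.float32)))
print([ (x['conf'],x['xy'],(RS.T@(at_z(n,x['xy'],.03)[0]-O)).round(4)) for x in robot.pinpoint(n,'cassette')[:2]])
E
```

```text
time: 10.58
eef_pos: [0.5152, 0.1568, 0.2268]
tcp_rot: [0.002, -0.7, 0.715, -0.003]
force: [-1.1, -0.5, -0.5]
width: 0.061
t 10.57 tcp [0.5152 0.1568 0.2268] slicer [-0.0346 -0.0038  0.2268] width 61.0 F [-1.1 -0.5 -0.5]
target [0.5112 0.1375 0.15  ] units [0.39 0.08 1.54] turn [-0.4 -0.  -0.3] toolx [-0.021 -1.     0.   ] tooly [-1.     0.021 -0.007]
0.81 [271.9, 314.3] 464 [[-0.0726 -0.0221  0.0323]
 [-0.0476  0.0018  0.0502]
 [-0.035   0.0237  0.0536]]
380 [-0.07612088 -0.02640292  0.04619064] [-0.0337412   0.02478149  0.05531407] ((-54.92829132080078, -0.8184738159179688), (51.19052505493164, 42.342132568359375), 89.89576721191406)
[]
```

View pics/f.png

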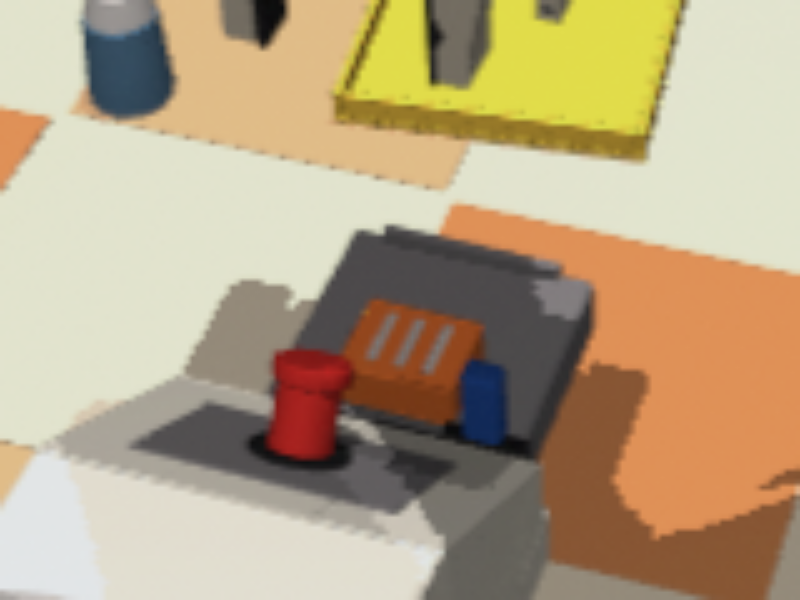

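The cassette lies square on the porch at slicer (−54, −1) mm with its top at z ≈ 52 mm, and the ejector has sprung back. I go above it at x = −59, which keeps the gripper body clear of the lock grip.

```bash

python3 -m pendant '[{"turn":[-0.4,0,-0.3],"linear":[0.25,0.04,0.5],"fingers":68},{"turn":[0,0,0],"linear":[0.22,0.02,0.6],"fingers":68},{"turn":[0,0,0],"linear":[0,0,0.7],"fingers":68},{"turn":[0,0,0],"linear":[0,0,0.4],"fingers":68},{"turn":[0,0,0],"linear":[0,0,0],"fingers":68}]' 20
python3 - <<'E'
from go import *
rem(s2w([-.059,-.001,.038]))
n='side'
p,d=robot.camera(n)
u,v=proj(n,[.512,.14,.08])[0].astype(int)
cv2.imwrite('pics/g.png',cv2.resize(p[v-60:v+60,u-80:u+80],None,fx=5,fy=5)[:,:,::-1])
E
```

```text
time: 11.35
eef_pos: [0.5134, 0.1269, 0.115]
tcp_rot: [0.006, -0.695, 0.719, 0.004]
force: [0.3, 0.3, 0.1]
width: 0.0683
t 11.35 tcp [0.5134 0.1269 0.115 ] slicer [-0.0646 -0.0024  0.115 ] width 68.3 F [0.3 0.3 0.1]
target [0.5121 0.1325 0.038 ] units [-0.09  0.03  1.54] turn [-0.1  0.8 -1. ] toolx [-0.033 -0.999 -0.014] tooly [-0.999  0.033 -0.002]
```

View pics/g.png

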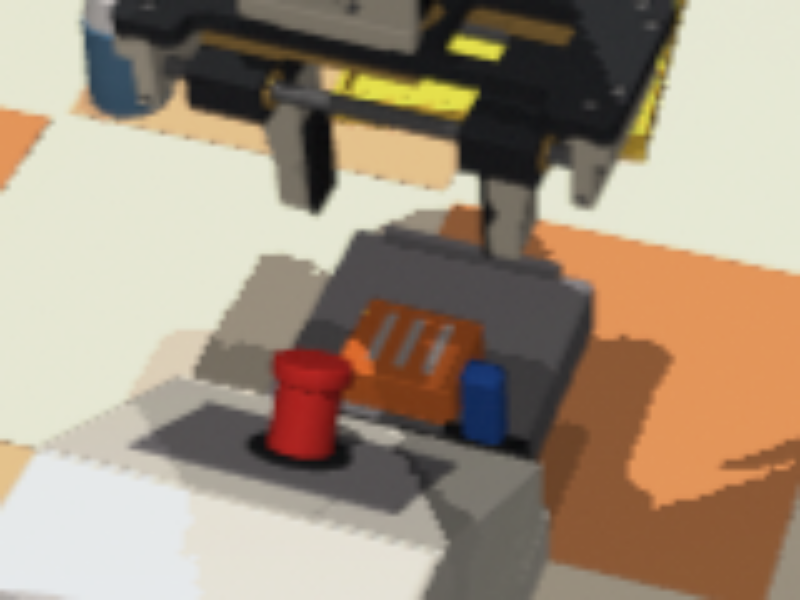

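The fingers at (310,190) and (505,240) are spread about the cassette at (415,350), clear of the lock grip at (484,400). I descend with a small correction.

```bash

python3 -m pendant '[{"turn":[0,0.8,0.9],"linear":[-0.05,0,0.5],"fingers":68},{"turn":[0,0,-1.9],"linear":[0,0,0.5],"fingers":68},{"turn":[0,0,0],"linear":[0,0,0.3],"fingers":68},{"turn":[0,0,0],"linear":[0,0,0.15],"fingers":68},{"turn":[0,0,0],"linear":[0,0,0],"fingers":68}]' 20
python3 - <<'E'
from go import *
rem(s2w([-.059,-.001,.038]))
E
```

```text
time: 12.02
eef_pos: [0.5192, 0.1308, 0.0475]
tcp_rot: [0.007, -0.7, 0.714, -0.002]
force: [0.1, -0.7, -0.5]
width: 0.0682
t 12.03 tcp [0.5192 0.1308 0.0475] slicer [-0.0606 -0.0082  0.0475] width 68.2 F [ 0.1 -0.7 -0.5]
target [0.5121 0.1325 0.038 ] units [-0.03  0.15  0.19] turn [-0.7  0.4 -0.2] toolx [-0.02  -1.    -0.007] tooly [-1.     0.02  -0.012]
```

```bash

python3 -m pendant '[{"turn":[-0.7,0.4,0],"linear":[-0.03,0.15,0],"fingers":68},{"turn":[0,0,0],"linear":[0,0,0.17],"fingers":68},{"turn":[0,0,0],"linear":[0,0,0],"fingers":68}]' 20
python3 - <<'E'
from go import *
rem(s2w([-.059,-.001,.038]))
E
```

```text
time: 12.4
eef_pos: [0.5121, 0.1332, 0.0401]
tcp_rot: [0.001, -0.7, 0.714, 0.0]
force: [-0.1, 0.5, -0.5]
width: 0.0682
t 12.4 tcp [0.5121 0.1332 0.0401] slicer [-0.0583 -0.001   0.0401] width 68.2 F [-0.1  0.5 -0.5]
target [0.5121 0.1325 0.038 ] units [0.01 0.   0.04] turn [-0.1  0.1 -0.2] toolx [-0.02  -1.    -0.001] tooly [-1.     0.02  -0.001]
```

```bash

python3 -m pendant '[{"turn":[0,0,0],"linear":[0,0,0.04],"fingers":40},{"turn":[0,0,0],"linear":[0,0,0],"fingers":40},{"turn":[0,0,0],"linear":[0,0,0],"fingers":40},{"turn":[0,0,0],"linear":[0,0,-0.2],"fingers":40},{"turn":[0,0,0],"linear":[0,0,-0.6],"fingers":40},{"turn":[0,0,0],"linear":[0,0,-0.8],"fingers":40},{"turn":[0,0,0],"linear":[0.2,0,-0.6],"fingers":40},{"turn":[0,0,0],"linear":[0,0,0],"fingers":40}]' 20
python3 - <<'E'
from go import *
rem([.549,-.113,.12],ty=185.7)
n='side'
p,d=robot.camera(n)
u,v=proj(n,robot.state()['eef_pos'])[0].astype(int)
cv2.imwrite('pics/i.png',cv2.resize(p[v-60:v+60,u-80:u+80],None,fx=5,fy=5)[:,:,::-1])
E
```

```text
time: 13.4
eef_pos: [0.5117, 0.1225, 0.1536]
tcp_rot: [0.001, -0.7, 0.714, -0.0]
force: [-0.9, 1.0, -1.8]
width: 0.0498
t 13.4 tcp [0.5117 0.1225 0.1536] slicer [-0.069  -0.0007  0.1536] width 49.8 F [-0.9  1.  -1.8]
target [ 0.549 -0.113  0.12 ] units [ 4.7  -0.84  0.67] turn [-0.1  0.1 -6.8] toolx [-0.02  -1.    -0.001] tooly [-1.     0.02  -0.001]
```

View pics/i.png

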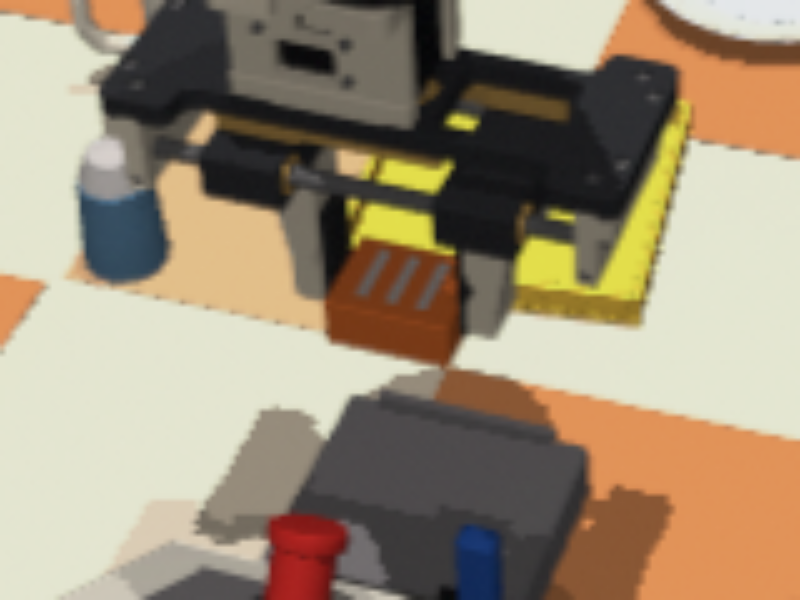

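The cassette is held level between the fingers (crop 395,305; width 49.8 mm). I carry it to the tray.

```bash

python3 -m pendant '[{"turn":[0,0,-2],"linear":[0.4,-0.05,0],"fingers":40},{"turn":[0,0,-2.8],"linear":[0.7,-0.1,0],"fingers":40},{"turn":[0,0,-2],"linear":[0.8,-0.15,0],"fingers":40},{"turn":[0,0,0],"linear":[0.8,-0.1,0],"fingers":40},{"turn":[0,0,0],"linear":[0.8,-0.1,0],"fingers":40},{"turn":[0,0,0],"linear":[0.7,-0.05,0],"fingers":40},{"turn":[0,0,0],"linear":[0.3,-0.05,0],"fingers":40},{"turn":[0,0,0],"linear":[0,0,0],"fingers":40}]'
python3 - <<'E'
from go import *
rem([.549,-.117,.06],ty=185.7)
n='side'
p,d=robot.camera(n)
u,v=proj(n,[.549,-.115,.06])[0].astype(int)
cv2.imwrite('pics/j.png',cv2.resize(p[v-80:v+60,u-80:u+80],None,fx=4,fy=4)[:,:,::-1])
E
```

```text
time: 14.45
eef_pos: [0.554, -0.1053, 0.1452]
tcp_rot: [0.004, 0.743, -0.669, -0.004]
force: [-0.0, 0.8, -1.5]
width: 0.0501
t 14.45 tcp [ 0.554  -0.1053  0.1452] slicer [-0.2961 -0.0467  0.1452] width 50.1 F [-0.   0.8 -1.5]
target [ 0.549 -0.117  0.06 ] units [0.22 0.1  1.71] turn [0.7 0.  0.3] toolx [ 0.104 -0.995 -0.001] tooly [-0.995 -0.104  0.012]
```

View pics/j.png

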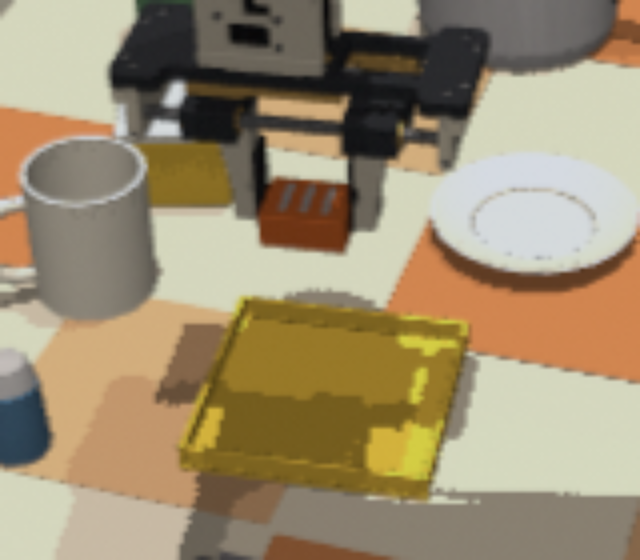

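The cassette hangs level above the tray, which sits at crop (325,395); the mug (85,230) and plate (530,215) are clear. I lower.

```bash

python3 -m pendant '[{"turn":[0.7,0,0.3],"linear":[0.2,0.1,0.4],"fingers":40},{"turn":[0,0,0],"linear":[0,0,0.6],"fingers":40},{"turn":[0,0,0],"linear":[0,0,0.6],"fingers":40},{"turn":[0,0,0],"linear":[0,0,0.3],"fingers":40},{"turn":[0,0,0],"linear":[0,0,0],"fingers":40}]'
python3 - <<'E'
from go import *
rem([.549,-.117,.012],ty=185.7)
E
```

```text
time: 15.12
eef_pos: [0.55, -0.1103, 0.0486]
tcp_rot: [-0.001, 0.743, -0.669, 0.0]
force: [-0.5, -0.4, -1.3]
width: 0.0501
t 15.12 tcp [ 0.55   -0.1103  0.0486] slicer [-0.3012 -0.0427  0.0486] width 50.1 F [-0.5 -0.4 -1.3]
target [ 0.549 -0.117  0.012] units [0.13 0.04 0.73] turn [-0.1  0.1  0.3] toolx [ 0.104 -0.995 -0.001] tooly [-0.995 -0.104 -0.002]
```

```bash

python3 -m pendant '[{"turn":[0,0,0],"linear":[0.13,0.03,0.3],"fingers":40},{"turn":[0,0,0],"linear":[0,0,0.25],"fingers":40},{"turn":[0,0,0],"linear":[0,0,0.12],"fingers":40},{"turn":[0,0,0],"linear":[0,0,0.06],"fingers":40},{"turn":[0,0,0],"linear":[0,0,0],"fingers":40}]'
python3 - <<'E'
from go import *
rem([.549,-.117,.012],ty=185.7)
E
```

```text
time: 15.75
eef_pos: [0.5513, -0.117, 0.0121]
tcp_rot: [-0.002, 0.743, -0.669, 0.002]
force: [1.0, 0.3, -0.4]
width: 0.0499
t 15.75 tcp [ 0.5513 -0.117   0.0121] slicer [-0.3078 -0.0441  0.0121] width 49.9 F [ 1.   0.3 -0.4]
target [ 0.549 -0.117  0.012] units [-0.    0.04  0.  ] turn [-0.3  0.   0.3] toolx [ 0.105 -0.994 -0.001] tooly [-0.994 -0.105 -0.006]
```

```bash

python3 -m pendant '[{"turn":[0,0,0],"linear":[0,0,0.04],"fingers":40},{"turn":[0,0,0],"linear":[0,0,0.04],"fingers":40},{"turn":[0,0,0],"linear":[0,0,0],"fingers":40}]'
python3 - <<'E'
from go import *
rem([.549,-.117,.012],ty=185.7)
n='side'
p,d=robot.camera(n)
u,v=proj(n,[.549,-.115,.03])[0].astype(int)
cv2.imwrite('pics/k.png',cv2.resize(p[v-60:v+60,u-80:u+80],None,fx=5,fy=5)[:,:,::-1])
E
```

```text
time: 16.12
eef_pos: [0.5517, -0.117, 0.0127]
tcp_rot: [-0.003, 0.744, -0.668, 0.003]
force: [-0.3, -0.6, -1.0]
width: 0.0499
t 16.12 tcp [ 0.5517 -0.117   0.0127] slicer [-0.3078 -0.0445  0.0127] width 49.9 F [-0.3 -0.6 -1. ]
target [ 0.549 -0.117  0.012] units [-0.01  0.05  0.01] turn [-0.4  0.   0.4] toolx [ 0.106 -0.994  0.   ] tooly [-0.994 -0.106 -0.008]
```

View pics/k.png

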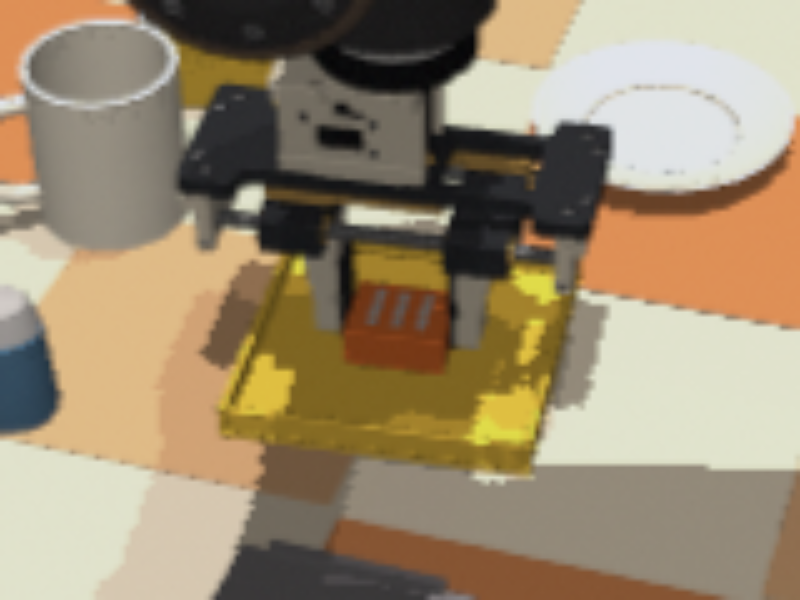

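The cassette is in the middle of the tray, at or close to the floor, but there is no clear contact force yet. I lower a bit more.

```bash

python3 -m pendant '[{"turn":[0,0,0],"linear":[0,0,0.06],"fingers":40},{"turn":[0,0,0],"linear":[0,0,0.06],"fingers":40}]'
python3 -m pendant '[{"turn":[0,0,0],"linear":[0,0,0.06],"fingers":40}]'
```

```text
time: 16.42
eef_pos: [0.5521, -0.1173, 0.0105]
tcp_rot: [-0.003, 0.744, -0.668, 0.003]
force: [-10.4, 2.9, 31.4]
width: 0.05
time: 16.55
eef_pos: [0.5522, -0.1175, 0.01]
tcp_rot: [-0.003, 0.745, -0.667, 0.004]
force: [-10.4, 3.0, 29.8]
width: 0.05
```

It is firmly down at 30 N, still held. I ease off, open and rise.

```bash

python3 -m pendant '[{"turn":[0,0,0],"linear":[0,0,0],"fingers":40},{"turn":[0,0,0],"linear":[0,0,0],"fingers":56},{"turn":[0,0,0],"linear":[0,0,0],"fingers":66},{"turn":[0,0,0],"linear":[0,0,0],"fingers":66},{"turn":[0,0,0],"linear":[0,0,-0.2],"fingers":66},{"turn":[0,0,0],"linear":[0,0,-0.6],"fingers":66},{"turn":[0,0,0],"linear":[0,0,-0.8],"fingers":66},{"turn":[0,0,0],"linear":[0,0,-1],"fingers":66},{"turn":[0,0,0],"linear":[0,0,-1],"fingers":66},{"turn":[0,0,0],"linear":[0,0,-0.5],"fingers":66},{"turn":[0,0,0],"linear":[0,0,0],"fingers":66}]'
python3 - <<'E'
from go import *
n='side'
p,d=robot.camera(n); c=cloud(n,d);s=(c-O)@RS
cv2.imwrite('pics/l.png',p[:,:,::-1])
for t in('cassette','tray'):
  for r in robot.masks_of(n,t)[:2]:
    q=c[r['mask']&(d>0)]; q=q[(q[:,2]>(.018 if t=='cassette' else -.01))&(q[:,2]<.035)]
    print(t,r['conf'],r['xy'],len(q),np.percentile(q,[2,50,98],axis=0).round(4).tolist(),cv2.minAreaRect((q[:,:2]*1000).astype(np.float32)))
    if t=='cassette':
        A=np.c_[q[:,:2],np.ones(len(q))]; t2=q[:,2]>.022; print('slope',np.linalg.lstsq(A[t2],q[t2][:,2],rcond=None)[0])
hsv=cv2.cvtColor(p,cv2.COLOR_RGB2HSV)
b=(hsv[...,0]>105)&(hsv[...,0]<128)&(hsv[...,1]>150)&(d>0)&(abs(s[...,0])<.03)&(abs(s[...,1])<.1);print('lock',np.median(s[b],0))
r=((hsv[...,0]<6)|(hsv[...,0]>174))&(hsv[...,1]>150)&(d>0)&(abs(s[...,0]-.03)<.04)&(abs(s[...,1])<.03)&(s[...,2]>.115);print('ej',r.sum(),np.median(s[r],0),s[r].max(0))
E
```

```text
time: 17.92
eef_pos: [0.5503, -0.1176, 0.2246]
tcp_rot: [-0.003, 0.745, -0.667, 0.004]
force: [-0.1, -0.4, -1.0]
width: 0.0661
cassette 0.65 [289.2, 243.6] 253 [[0.5254, -0.1343, 0.0187], [0.5484, -0.1106, 0.0239], [0.574, -0.0933, 0.0271]] ((549.973388671875, -113.799560546875), (49.63465881347656, 44.5463752746582), 6.1737751960754395)
slope [0.00499913 0.00838102 0.02273303]
tray 0.9 [422.2, 434.4] 12016 [[0.0619, 0.206, 0.0023], [0.1841, 0.2951, 0.0054], [0.2879, 0.3847, 0.0256]] ((172.97073364257812, 320.3342590332031), (218.12399291992188, 217.52174377441406), 76.83505249023438)
tray 0.85 [290.2, 255.1] 2489 [[0.47, -0.1902, -0.0013], [0.5431, -0.105, 0.0033], [0.6218, -0.0335, 0.0175]] ((549.9203491210938, -122.85944366455078), (158.68067932128906, 178.8379669189453), 7.524190425872803)
lock [-0.00530197  0.0489815   0.08901615]
ej 212 [0.03901088 0.00040143 0.12638984] [0.05052656 0.01282334 0.13788785]
```

View pics/l.png

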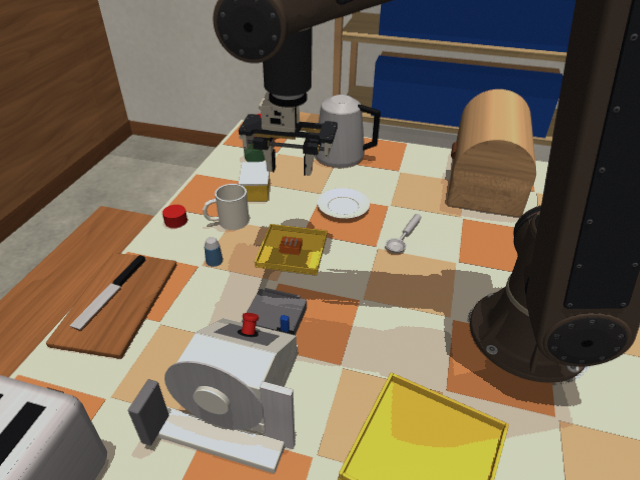

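The cassette lies flat at (289,244) in the small tray, with its top at z ≈ 25 mm and its centre within a millimetre or so of the tray's. The lock is open (285,323) and the ejector is out (250,324). The mug, salt and butter are where they stood, and the gripper is clear.

```bash
python3 -c "
from workcell import robot
print(robot.finish_job())"
```

```text
the job is handed in; nothing more can be done
None
```

The job is done and handed in at about 18 s of the 58 s. `finish_job` gave no verdict, so the results below are my own measurements.

**What I did:**
- **Lock:** I gripped the blue lock and slid it to its end stop, where the move stalled at 19 N.
- **Ejector:** I pressed the red ejector square to the panel until it stopped at about 43 N. The cassette came out to slicer x of about −54 mm.
- **Cassette:** I gripped it by its 50 mm sides, carried it to the small yellow tray, and pressed it down to the tray floor while holding it. Then I opened the fingers and rose clear.

**Last checks, from the side camera:**
- **Cassette:** It is flat (slope under 0.01), with its top at about 25 mm. Its centre is at (0.550, −0.114), and the tray was measured at (0.5495, −0.113) at the start.
- **Lock and ejector:** The lock is open at about 49 mm and the ejector has sprung back.
- **Mug, salt and butter:** All three stand where they were, judged by eye in the picture and not measured.
- **Robot:** The gripper is about 0.2 m above everything.

**Disagreements:**
- The tray's last mask gave its centre as y −0.123, against −0.113 at the start. Its outline came out 179 mm long for a 150 mm tray, so I put that down to stray pixels. It is well inside the 55 mm tolerance either way.
- The network's point for the cassette found nothing on the porch, so I used its mask and the depth reading there.

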